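# Eject the key fob and trap it on the slide

## Robot

A 6-joint arm with a two-finger parallel gripper is mounted at the origin on the work surface. World frame = base frame: x ahead of the robot, y to its left, z up, the work surface at z = 0. Lengths are in mm, angles in rad, forces in N, time in s.
With the tool pointing down it reaches from about 300 to 750 mm from the base axis. Payload 8.5 kg.
Tool frame: the origin (TCP) lies on the centre line of the jaws, within the pads' length; the fingertips stand 19 mm ahead of it and the grasp point (between the pads) is the TCP; z points along the fingers, y is the direction in which the jaws open and shut (so a half turn about z gives the same grasp; the last joint's range is limited). The gripper opens to 88 mm and grips with 3 to 60 N. Pads are 18 mm wide; open, the fingers measure 123 mm over their backs; the gripper's body (75 mm by 187 mm) begins 45 mm behind the grasp point.
Start: joints at [1.01, 0.381, 1.297, -0, 1.464, -0.215], TCP at [186.413, 517.427, 257.748] pointing down, gripper open.
Joint ranges: [-3.11, 3.11], [-0.89, 2.33], [0.22, 2.48], [-1.42, 4.56], [0.17, 2.85], [-2.88, 2.88]. Speed limits (rad/s): [2.39, 2.39, 3.14, 3.14, 3.14, 3.14].

## Interface

Orientations are given as a unit quaternion [w, x, y, z].
In Python, from station import * gives the robot as it stands. The module is installed in compiled form; this text tells all that it offers.
- The arm moves only by the shell command python3 -m crank 'ROWS'. ROWS is JSON, a list of rows, each a list of 3 entries, a list of its own where there are three numbers: the shift along the tool's x, y, z as a fraction of full scale, then the turn, a rotation vector about the tool's x, y, z as a fraction of full scale, then the opening, from -1 (shut) to 1 (fully open). A call has 1 to 10 rows; each row is the pose to reach, as a shift and turn from the pose commanded when the call began, along the tool's axes at that moment, turning the shorter way round; what a row does not reach only later rows make up. Full scale, the value 1, is 0.25 m for a shift and 360 degrees for a turn. A row lasts 1/8 s, in which the tool goes at most 62.5 mm and 10.7 degrees, less where a joint would pass 70% of its speed; a pose out of reach is approached as far as the arm can. A call with a number of a shift or a turn outside -1 to 1 is refused whole. A call with a gripper value outside its range is refused whole. The fingers move at their own pace and stop on an object; the grip force is fixed at half the most. Time passes only in rows, so rows that repeat a pose let the fingers close. It gives the time, the measured TCP pose, the force and the opening at its end, in the units of the state.
- sense(): the state, without advancing time (a new reading comes with each control period).
- capture(name): name is "scene" or "side" or "wrist"; returns (picture, depth): 400x640x3 uint8, red, green, blue; 400x640 float32, mm along the optical axis (not along the pixel's ray), 0 where there is no reading.
- calibration(name): a dict with "intrinsics" (3x3 intrinsics, pixels), "pose" (4x4, takes a point from camera to world coordinates). Camera axes: x right, y down, z forward; pixel columns grow to the right and rows downward; lengths in mm; the calibration is good to about 2 mm. A picture is of the moment at which its call begins: read the wrist's pose just before it. calibration takes no time and is no camera call; for the wrist camera it gives the pose at the moment of the call.
- finish_job(): hands the job in, once; it reports no verdict.
The state is a dict: "t": time; "q": joint angles; "joint_velocities": joint speeds; "joint_torque": joint torques, N m; "tcp_pos": TCP position; "tool_rot": TCP orientation; "force": force on the tool from outside, world axes, zero at the start; "wrist_torque": the same for the moment, N m; "grip_width": finger opening in mm.
Only numpy, scipy, OpenCV 4.12 (cv2) and the standard library are available. Lean on these libraries where they do the work, as an engineer would, in place of code of your own. Each camera call takes 0.05 s, during which the arm holds its last target. There are 200 camera calls.

## Task

Press the red ejector button of the key dock so that the chrome key fob pops out onto the slide, and stop it there with the other finger before it runs off the lower end. Only the button may bring the fob out; do not lift the fob or disturb the other things on the table. Finish while still holding the fob, lying flat and still on the slide, with the finger.

Things in the scene. Friction and masses are not known exactly. Their poses are not given: they have to be found in the camera images.
- dock: Fixed pale wooden key dock, 245 mm long. Origin: under its middle, on the table; -x points down the slide, +y to the button's side. Level nest: floor 60 mm above the table, x 30 to 80 mm, 40 mm wide between cheeks 14 mm high; it opens at x = 30 mm onto a slide running down to -x. Behind the nest a block reaches 85 mm above the table (the highest part), to x = 126 mm.
- chute: The dock's aluminium slide. Origin: middle of its upper edge, on the surface, at (30, 0, 60) mm in the dock's frame. x points up the slope (18 degrees), z normal to the surface. It runs from x = 0 to -147 mm (open lower end), 40 mm wide between kerbs 5 mm high, 4 mm thick. So slippery that the fob runs down in about 1/3 s unless something already stands in its way.
- ejector_top (a point): Centre of the top of the red ejector button, a level pad 34 mm (dock x) by 28 mm (dock y), at (-40, 50, 59) mm in the dock's frame when up, beside the slide, whose middle there is 37 mm above the table. It goes straight down 13 mm against a spring (1 N rising to about 5 N); fully in, its top is 46 mm above the table. Under it a block 50 by 40 mm, 42 mm high.
- ejector (a joint): Travel of the button in m: 0 up, 0.013 fully in; springs back up when let go. It drives a pusher behind the fob twice as far (26 mm) down-slide; somewhat past half of the press the fob tips over the nest's edge and slides off by itself.
- fob_center (a point): Centre of the loose chrome key fob, a rounded metal block 52 mm long (its x), 34 mm wide (y), 16 mm thick (z), about 120 g. It starts flat in the nest, long side along the slide, centre about 15 mm behind the slide's upper edge, its lower end overhanging the slide by 11 mm.
- tin: Bystander: round aluminium tin with closed flap lid, 78 mm across, 60 mm high. Origin under its centre.
- saucers: Bystander: pair of stacked saucers (blue below, white above), 140 mm across, 23 mm high. Origin under the centre.
- globe_center (a point): Bystander: centre of a green glass sphere of 54 mm diameter, free to roll.
- comb: Bystander: pale wooden comb, 150 by 38 by 6 mm, long side along its x. Origin under its middle.
- candle_cup: Bystander: amber glass candle cup, 64 mm across, 60 mm high. Origin under its centre.
- remote: Bystander: black remote control, 150 by 42 by 18 mm, long side along its x. Origin under its centre.
Mind the look-alikes: they are no part of the job. Of the things that look like the part that bears fob_center, the middle-sized one is meant.

How it is judged (in metres and radians):
On the way, in this order (a step that is already met when the one before it is completed fails the run):
1. the ejector button is pressed down (at least 7 mm) with a finger (value of joint ejector above 0.007 m and contact force between the fingers and ejector above 0.3 N).
2. the fob lies still on the slide, stopped by a finger (x of fob_center in the frame of chute below -0.018 m and contact force between the fingers and fob above 0.05 N and linear speed of fob below 0.02 m/s), for 0.3 s.
At the end, for the whole second after the job is handed in: The fob lies at rest on the slide, its centre 18 to 122 mm below the upper edge, flat on the running surface within 0.12 rad (centre 4 to 14 mm off it), weighing on the slide (over 0.2 N), and a finger holds it (over 0.05 N). The button may be up or down (all of step 2 and x of fob_center in the frame of chute above -0.122 m and z of fob_center in the frame of chute between 0.004 and 0.014 m and angle between the z axis of fob and the z axis of chute, either way round below 0.12 rad and contact force between fob and chute above 0.2 N); the arm keeps its last pose, push and grip.
It fails at once if the fob runs off the lower end or over the side of the slide (x of fob_center in the frame of chute below -0.125 m or y of fob_center in the frame of chute above 0.03 m or y of fob_center in the frame of chute below -0.03 m).
It fails at once if the fob is lifted (z of fob_center in the frame of chute above 0.028 m).
It fails at once if a finger moves the fob while it still lies in the nest (x of fob_center in the frame of chute above 0.003 m and contact force between the fingers and fob above 0.3 N).
It fails at once if a bystander is moved by more than 20 mm (distance of any of tin, saucers, globe_center, comb, candle_cup, remote from where it was at the start of the episode above 0.02 m).
It also fails if it takes over 29 s, if anything falls off the work surface, if the arm or the gripper's body presses on something with over 40 N, if the wrist force passes 120 N, or if a joint passes its speed limit or range.

## Working session

There is one attempt and no reset: what is moved stays moved. The work goes in short steps, Python scripts to look and compute and a shell command to move; the robot and the scene stay as the last step left them, time stands still between calls to the robot, and variables do not carry over. Pictures are saved under pics/ and viewed, about 8 in all and at most 12, crops included, and the job is handed in when it is done.

```bash
mkdir -p pics; python3 - <<'E'
from station import *
import cv2,numpy as np
s=sense();print(s)
for n in("scene","side"):
    c=calibration(n);p,d=capture(n)
    np.savez(f"{n}.npz",p=p,d=d,K=c["intrinsics"],T=c["pose"])
    cv2.imwrite(f"pics/{n}0.png",p[:,:,::-1]);print(n,np.round(c["pose"],3).tolist(),c["intrinsics"])
E
```

```text
{'t': 0.0, 'q': array([ 1.00969745e+00,  3.81189158e-01,  1.29824465e+00,  1.57635460e-06,
        1.46356633e+00, -2.15310393e-01]), 'joint_velocities': array([ 0.00038522,  0.00011494,  0.00095552, -0.00213511,  0.00021387,
        0.00097834]), 'joint_torque': array([-1.02113638e-03, -4.37922299e+01, -2.24560386e+01,  7.13676587e-02,
        3.52540438e-02, -3.71499345e-05]), 'tcp_pos': array([186.29107397, 517.23143481, 257.14684761]), 'tool_rot': array([-2.67109961e-04,  1.72034199e-01,  9.85090726e-01, -6.51077971e-04]), 'force': array([-0.09549653,  0.26558003,  0.80380559]), 'wrist_torque': array([-0.0015063 , -0.03630542, -0.0039733 ]), 'grip_width': 88.09829019949409}
scene [[0.149, 0.71, -0.688, 1083.87], [0.989, -0.104, 0.107, -58.272], [0.005, -0.696, -0.718, 662.917], [0.0, 0.0, 0.0, 1.0]] [[368.03633832   0.         317.7979184 ]
 [  0.         368.03633832 201.70937549]
 [  0.           0.           1.        ]]
side [[0.997, -0.044, 0.066, 495.862], [-0.079, -0.633, 0.77, -560.382], [0.007, -0.773, -0.634, 564.691], [0.0, 0.0, 0.0, 1.0]] [[364.37698023   0.         316.54823572]
 [  0.         364.37698023 202.51510718]
 [  0.           0.           1.        ]]
```

View pics/scene0.png

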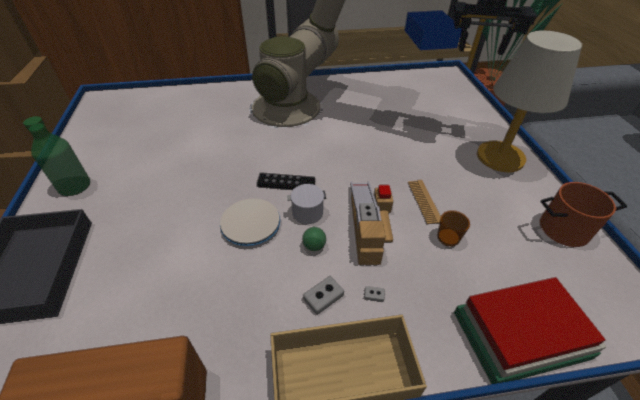

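View pics/side0.png

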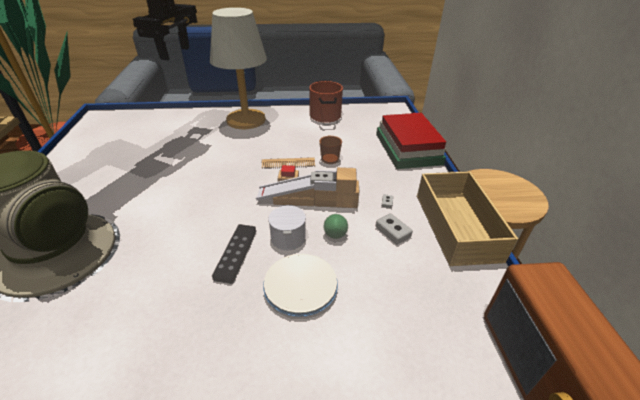

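The nested fob at scene (369,211) lies between a larger look-alike at (323,294) and a smaller one at (374,294). It is the middle-sized one, and it sits in the dock. Next I'll measure the dock and confirm with a crop.

```bash
cat >h.py <<'E'
import numpy as np,cv2
def load(n):
    z=np.load(n+".npz");return z["p"],z["d"],z["K"],z["T"]
def cloud(d,K,T):
    v,u=np.mgrid[:d.shape[0],:d.shape[1]]
    c=np.stack([(u-K[0,2])/K[0,0]*d,(v-K[1,2])/K[1,1]*d,d],-1)
    return c@T[:3,:3].T+T[:3,3]
E
python3 - <<'E'
from h import *
for n,box in(("scene",(335,165,420,275)),("side",(245,150,370,215))):
    p,d,K,T=load(n);X=cloud(d,K,T)
    x0,y0,x1,y1=box
    cv2.imwrite(f"pics/{n}_crop.png",cv2.resize(p[y0:y1,x0:x1,::-1],None,fx=5,fy=5,interpolation=cv2.INTER_CUBIC))
    h=cv2.cvtColor(p,cv2.COLOR_RGB2HSV).astype(int)
    m=np.zeros(d.shape,bool);m[y0:y1,x0:x1]=1
    red=m&((h[...,0]<5)|(h[...,0]>174))&(h[...,1]>180)&(h[...,2]>70)
    P=X[red];print(n,"red",red.sum(),np.median(P,0),np.percentile(P,[5,95],0).round(1).tolist())
    top=red&(X[...,2]>np.percentile(P[:,2],90)-4)
    print(" top",top.sum(),X[top].mean(0), cv2.minAreaRect(X[top][:,:2].astype(np.float32)))
    blk=m&(X[...,2]>78)&(X[...,2]<95);B=X[blk]
    print(" block",len(B),np.median(B,0),cv2.minAreaRect(B[:,:2].astype(np.float32)))
    al=m&(h[...,1]<60)&(X[...,2]>10)&(X[...,2]<75);A=X[al]
    print(" alu",len(A),cv2.minAreaRect(A[:,:2].astype(np.float32)))
    body=m&(X[...,2]>8);print(" body",cv2.minAreaRect(X[body][:,:2].astype(np.float32)))
    print(" table z",np.median(X[280:320,330:350,2]) if n=="scene" else np.median(X[330:360,250:300,2]))
E
```

```text
scene red 103 [492.27315328 192.2241451   59.15332561] [[476.9, 181.1, 54.4], [502.5, 203.9, 60.9]]
 top 95 [490.39671641 192.50079434  59.33440168] ((489.4549255371094, 193.04348754882812), (25.801115036010742, 27.49679946899414), 82.78416442871094)
 block 480 [624.11463556 125.22802376  85.27302733] ((594.5012817382812, 129.19166564941406), (49.924068450927734, 102.97314453125), 81.84800720214844)
 alu 653 ((533.1823120117188, 159.82962036132812), (95.19124603271484, 243.90380859375), 82.31629180908203)
 body ((710.24169921875, 56.221099853515625), (168.24874877929688, 763.2295532226562), 60.53136444091797)
 table z 1.1187363899597926
side red 23 [488.28670929 194.16707867  58.95618938] [[476.1, 184.0, 57.5], [500.7, 202.0, 59.9]]
 top 23 [488.17418979 193.25134141  58.95784716] ((488.2923889160156, 192.625), (18.583444595336914, 24.98388671875), 87.91374969482422)
 block 284 [620.99518697 117.9348558   84.4412857 ] ((607.0938110351562, 127.48027038574219), (53.002769470214844, 81.60384368896484), 73.73605346679688)
 alu 1411 ((526.1672973632812, 164.384765625), (239.33554077148438, 297.7835693359375), 4.2908244132995605)
 body ((560.867919921875, -118.67678833007812), (245.65484619140625, 862.8720092773438), 6.535236835479736)
 table z 0.22134910179687495
```

View pics/scene_crop.png

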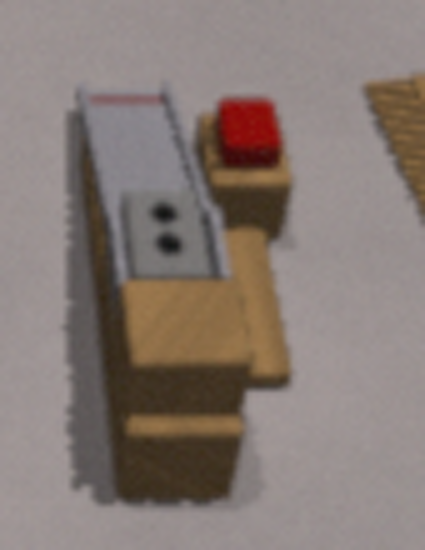

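```bash
python3 - <<'E'
from h import *
from station import sense
from scipy.spatial.transform import Rotation as R
for n in("scene","side"):
    p,d,K,T=load(n);X=cloud(d,K,T);h=cv2.cvtColor(p,cv2.COLOR_RGB2HSV).astype(int)
    b=np.array([489.4,193,0])
    near=(abs(X[...,0]-535)<140)&(X[...,1]>90)&(X[...,1]<178)&(X[...,2]>14)
    Q=X[near&(h[...,1]<80)]
    for yaw in np.radians([-11,-9,-8,-7,-6,-4]):
        c,s=np.cos(yaw),np.sin(yaw);Rz=np.array([[c,-s,0],[s,c,0],[0,0,1]])
        O=b-Rz@[-40,50,0];L=(Q-O)@Rz
        L=L[(L[:,0]<0)&(L[:,0]>-112)]
        r=[]
        for x in range(-110,0,10):
            k=L[(L[:,0]>=x)&(L[:,0]<x+10)]
            if len(k)>4:r.append((x+5,(k[:,1].min()+k[:,1].max())/2,np.median(k[:,2])))
        r=np.array(r);f=np.polyfit(r[:,0],r[:,1],1)
        zz=np.polyfit(r[:,0],r[:,2],1)
        print(n,np.degrees(yaw).round(),O.round(1),"slope",f.round(3),"z",zz.round(3),len(r))
    W=X[near&(X[...,2]>80)]
    k=W[W[:,0]<680];print("block top rect",cv2.minAreaRect(W[:,:2].astype(np.float32)))
s=sense();q=s["tool_rot"];print(s["tcp_pos"],np.round(R.from_quat(q[[1,2,3,0]]).as_matrix(),3).tolist())
E
```

```text
scene -11.0 [519.1 136.3   0. ] slope [0.088 5.913] z [ 0.32 51.37] 11
scene -9.0 [521.1 137.4   0. ] slope [0.058 5.326] z [ 0.317 51.607] 11
scene -8.0 [522.1 137.9   0. ] slope [0.04 4.61] z [ 0.311 51.615] 11
scene -7.0 [523.  138.5   0. ] slope [0.027 4.183] z [ 0.325 52.947] 11
scene -6.0 [524.  139.1   0. ] slope [0.008 3.325] z [ 0.329 53.514] 11
scene -4.0 [525.8 140.3   0. ] slope [-0.027  1.684] z [ 0.341 54.801] 11
block top rect ((622.9740600585938, 125.11302185058594), (49.924068450927734, 45.44625473022461), 81.84800720214844)
side -11.0 [519.1 136.3   0. ] slope [0.074 5.187] z [ 0.32  50.556] 11
side -9.0 [521.1 137.4   0. ] slope [0.042 3.912] z [ 0.323 51.321] 11
side -8.0 [522.1 137.9   0. ] slope [0.023 3.217] z [ 0.323 51.594] 11
side -7.0 [523.  138.5   0. ] slope [0.006 2.597] z [ 0.322 51.778] 11
side -6.0 [524.  139.1   0. ] slope [-0.012  1.877] z [ 0.321 51.881] 11
side -4.0 [525.8 140.3   0. ] slope [-0.046  0.557] z [ 0.322 52.352] 11
block top rect ((622.0885620117188, 124.68185424804688), (53.61033248901367, 45.61996841430664), 81.10785675048828)
[186.31000597 517.26437106 257.23569375] [[-0.941, 0.339, -0.001], [0.339, 0.941, -0.001], [0.0, -0.001, -1.0]]
```

```bash
cat >>h.py <<'E'
from scipy.spatial.transform import Rotation as R
YAW=np.radians(-7);DX=np.array([np.cos(YAW),np.sin(YAW),0]);DY=np.array([-np.sin(YAW),np.cos(YAW),0])
BTN=np.array([489.4,193,0])
def target(tipz,roll=-5,along=0,mid=25):
    # tipz: height of tip midpoint
    Rt=np.stack([-DX,DY,[0,0,-1]],1)@R.from_euler('x',roll,degrees=True).as_matrix()
    m=BTN+DX*along-DY*mid;m[2]=tipz
    return m-19*Rt[:,2],Rt
def plan(s,p,Rt):
    q=s["tool_rot"];Rc=R.from_quat(q[[1,2,3,0]]).as_matrix()
    print("tcp",s["tcp_pos"].round(1),"tgt",p.round(1),"shift",(Rc.T@(p-s["tcp_pos"])/250).round(4),"turn",(np.degrees(R.from_matrix(Rc.T@Rt).as_rotvec())/360).round(4),"F",s["force"].round(1),"w",s["grip_width"].round(1),"t",s["t"])
E
python3 -c "
from h import *;from station import *
plan(sense(),*target(150))"
```

```text
Traceback (most recent call last):
  File "h.py", line 18, in plan
    print("tcp",s["tcp_pos"].round(1),"tgt",p.round(1),"shift",(Rc.T@(p-s["tcp_pos"])/250).round(4),"turn",(np.degrees(R.from_matrix(Rc.T@Rt).as_rotvec())/360).round(4),"F",s["force"].round(1),"w",s["grip_width"].round(1),"t",s["t"])
                                                                                                                                                                                                     ^^^^^^^^^^^^^^^^^^^^^
AttributeError: 'float' object has no attribute 'round'
```

```bash
sed -i 's/s\["grip_width"\].round(1)/s["grip_width"]/' h.py
python3 -c "
from h import *;from station import *
plan(sense(),*target(150))"
```

```text
tcp [186.3 517.3 257.2] tgt [486.2 166.5 168.9] shift [-1.6039 -0.9129  0.3539] turn [-0.014   0.0015 -0.0356] F [-0.1  0.6 -0. ] w 88.11228198513854 t 0.1
```

```bash
python3 -m crank '[[[-0.2,-0.11,0],[0,0,0],-0.26],[[-0.4,-0.22,0],[-0.014,0.0015,-0.0356],-0.26],[[-0.6,-0.34,0],[-0.014,0.0015,-0.0356],-0.26],[[-0.8,-0.46,0.05],[-0.014,0.0015,-0.0356],-0.26],[[-0.95,-0.58,0.1],[-0.014,0.0015,-0.0356],-0.26],[[-1,-0.7,0.15],[-0.014,0.0015,-0.0356],-0.26],[[-1,-0.8,0.2],[-0.014,0.0015,-0.0356],-0.26],[[-1,-0.8,0.2],[-0.014,0.0015,-0.0356],-0.26],[[-1,-0.8,0.2],[-0.014,0.0015,-0.0356],-0.26]]'
python3 -c "
from h import *;from station import *
plan(sense(),*target(110))"
```

```text
t: 1.23
tcp_pos: [354.3, 245.1, 208.2]
tool_rot: [0.003, 0.061, 0.997, 0.044]
force: [0.6, -0.0, 0.5]
grip_width: 32.5
tcp [354.3 245.1 208.2] tgt [486.2 166.5 128.9] shift [-0.5614 -0.2752  0.2946] turn [0.0003 0.0002 0.0001] F [ 0.6 -0.   0.5] w 32.46098468793887 t 1.225
```

```bash
python3 -m crank '[[[-0.2,-0.09,0.08],[0,0,0],-0.26],[[-0.4,-0.18,0.16],[0,0,0],-0.26],[[-0.561,-0.275,0.25],[0,0,0],-0.26],[[-0.561,-0.275,0.295],[0,0,0],-0.26],[[-0.561,-0.275,0.295],[0,0,0],-0.26],[[-0.561,-0.275,0.295],[0,0,0],-0.26]]'
python3 - <<'E'
from h import *;from station import *
plan(sense(),*target(65))
o=[]
for n,b in(("scene",(330,120,430,245)),("side",(240,110,365,235))):
    p,d=capture(n);x0,y0,x1,y1=b
    o.append(cv2.resize(p[y0:y1,x0:x1,::-1],(390,int(390*(y1-y0)/(x1-x0))),interpolation=cv2.INTER_CUBIC)[:390])
cv2.imwrite("pics/a.png",np.hstack(o))
E
```

```text
t: 1.98
tcp_pos: [485.1, 167.0, 129.2]
tool_rot: [0.003, 0.06, 0.997, 0.044]
force: [0.4, 0.2, 0.6]
grip_width: 32.8
tcp [485.1 167.  129.2] tgt [486.2 166.5  83.9] shift [-0.0043 -0.0174  0.1801] turn [0.0002 0.0002 0.0003] F [0.4 0.2 0.6] w 32.759427161546625 t 1.975
```

View pics/a.png

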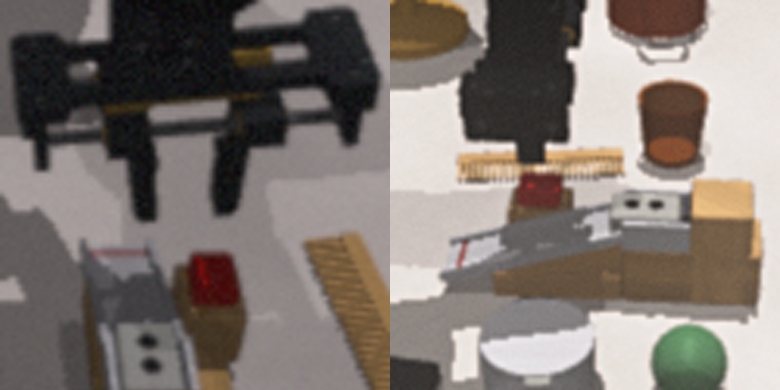

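```bash
python3 -m crank '[[[-0.0043,-0.0165,0.1],[0,0,0],-0.26],[[-0.0043,-0.0174,0.176],[0,0,0],-0.26],[[-0.0043,-0.0174,0.176],[0,0,0],-0.26],[[-0.0043,-0.0174,0.176],[0,0,0],-0.26]]'
python3 - <<'E'
from h import *;from station import *
plan(sense(),*target(47))
o=[]
for n,b in(("scene",(330,140,430,240)),("side",(245,120,345,220))):
    p,d=capture(n);x0,y0,x1,y1=b
    o.append(cv2.resize(p[y0:y1,x0:x1,::-1],(390,390),interpolation=cv2.INTER_CUBIC))
cv2.imwrite("pics/b.png",np.hstack(o))
E
```

```text
t: 2.58
tcp_pos: [486.8, 165.6, 85.1]
tool_rot: [0.004, 0.061, 0.997, 0.044]
force: [0.0, 0.4, 0.1]
grip_width: 32.4
tcp [486.8 165.6  85.1] tgt [486.2 166.5  65.9] shift [ 0.0034 -0.0034  0.0766] turn [0.0002 0.0003 0.0001] F [0.  0.4 0.1] w 32.37292653301068 t 2.575
```

View pics/b.png

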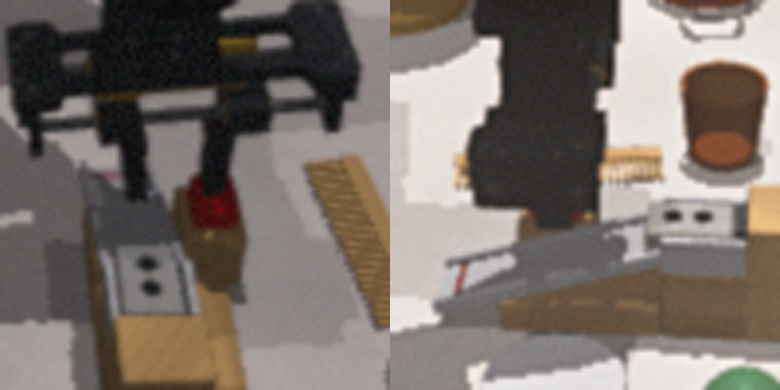

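```bash
python3 -m crank '[[[0.0034,0,0.03],[0,0,0],-0.26],[[0.0034,-0.002,0.055],[0,0,0],-0.26],[[0.0034,-0.0034,0.072],[0,0,0],-0.26],[[0.0034,-0.0034,0.076],[0,0,0],-0.26],[[0.0034,-0.0034,0.076],[0,0,0],-0.26],[[0.0034,-0.0034,0.076],[0,0,0],-0.26],[[0.0034,-0.0034,0.076],[0,0,0],-0.26]]'
python3 - <<'E'
from h import *;from station import *
plan(sense(),*target(46))
o=[]
for n,b in(("scene",(330,140,430,240)),("side",(245,120,345,220))):
    p,d=capture(n);x0,y0,x1,y1=b
    o.append(cv2.resize(p[y0:y1,x0:x1,::-1],(390,390),interpolation=cv2.INTER_CUBIC))
cv2.imwrite("pics/c.png",np.hstack(o))
E
```

```text
t: 3.55
tcp_pos: [486.0, 166.3, 65.2]
tool_rot: [0.003, 0.061, 0.997, 0.044]
force: [2.1, -0.6, 3.9]
grip_width: 32.8
tcp [486.  166.3  65.2] tgt [486.2 166.5  64.9] shift [-0.0004  0.0011  0.0013] turn [0.0002 0.0002 0.    ] F [ 2.1 -0.6  3.9] w 32.834989756514645 t 3.55
```

View pics/c.png

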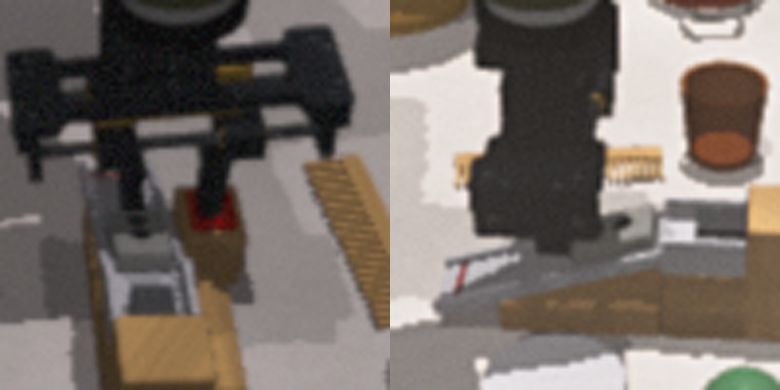

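```bash
python3 - <<'E'
from h import *;from station import *
O=BTN-(-40*DX+50*DY)+2*DY
Rz=np.stack([DX,DY,[0,0,1]],1)
c=np.cos(np.radians(18));s=np.sin(np.radians(18))
Rc=np.array([[c,0,-s],[0,1,0],[s,0,c]])
ims=[]
for n,b in(("scene",(345,180,395,230)),("side",(280,155,330,205))):
    k=calibration(n);p,d=capture(n);X=cloud(d,k["intrinsics"],k["pose"])
    L=((X-O)@Rz-[30,0,60])@Rc
    m=(abs(L[...,1])<15)&(L[...,0]>-120)&(L[...,0]<5)&(L[...,2]>-6)&(L[...,2]<30)
    Q=L[m]
    for x in range(-80,5,6):
        q=Q[(Q[:,0]>=x)&(Q[:,0]<x+6)]
        if len(q)>2:print(n,x+3,len(q),np.percentile(q[:,2],[10,50,90]).round(1),"y",q[:,1].min().round(),q[:,1].max().round())
    x0,y0,x1,y1=b
    ims.append(cv2.resize(p[y0:y1,x0:x1,::-1],(400,400),interpolation=cv2.INTER_CUBIC))
cv2.imwrite("pics/d.png",np.hstack(ims));s=sense();print(s["force"],s["wrist_torque"],s["t"])
E
```

```text
scene -59 20 [16.8 21.5 26.3] y -11.0 4.0
scene -53 19 [17.5 18.9 29.3] y -14.0 13.0
scene -47 16 [17.  18.  19.1] y -14.0 11.0
scene -41 15 [17.  17.8 18.6] y -15.0 13.0
scene -35 11 [17.5 17.9 18.7] y -11.0 12.0
scene -29 17 [17.4 18.2 18.9] y -15.0 13.0
scene -23 14 [17.7 18.7 19.2] y -13.0 10.0
scene -17 16 [17.  17.6 19. ] y -13.0 12.0
scene -11 28 [ 2.2 17.3 18.7] y -15.0 13.0
scene -5 91 [ 1.8  8.5 16.2] y -15.0 15.0
scene 1 28 [-1.4  0.6  1.3] y -15.0 14.0
side -77 20 [ 0.2  1.3 20.6] y -13.0 7.0
side -71 20 [-0.1  1.8 21.1] y -11.0 6.0
side -65 15 [ 0.1  4.6 16.7] y -11.0 3.0
side -59 10 [ 0.8 11.7 18.5] y -12.0 -5.0
side -53 4 [16.2 16.5 17. ] y -14.0 -10.0
side -35 18 [15.7 16.8 17.5] y -15.0 11.0
side -29 13 [16.1 16.6 17.9] y -11.0 12.0
side -23 19 [15.4 16.7 17.8] y -15.0 14.0
side -17 16 [16.  16.9 17.6] y -14.0 12.0
side -11 16 [16.  16.9 17.5] y -13.0 10.0
side -5 31 [ 0.4  8.2 16. ] y -14.0 13.0
side 1 9 [-1.8 -1.   0.5] y -1.0 13.0
side 7 3 [-2.6 -2.2 -1.6] y 0.0 12.0
[ 2.30821349 -0.59523688  3.74070059] [ 0.10238793 -0.37152784 -0.09862815] 3.75
```

View pics/d.png

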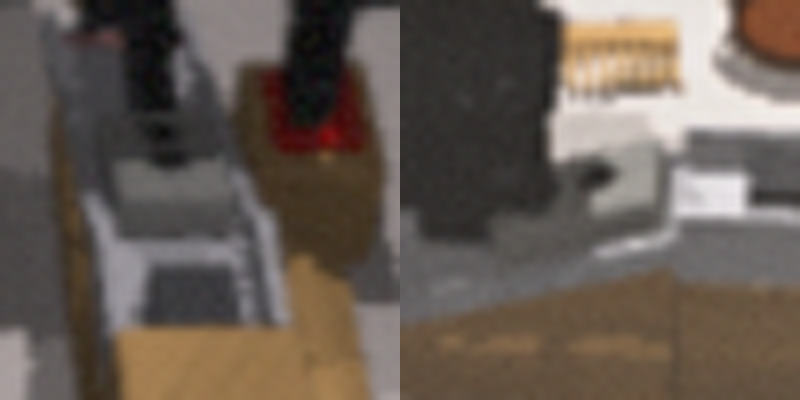

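The fob lies flat on the slide, from -8 to -60 mm, with its top about 16–18 mm above the surface. It rests against the finger. I'll hold a little longer, check for drift, and hand in.

```bash
python3 -m crank '[[[0,0,0],[0,0,0],-0.26],[[0,0,0],[0,0,0],-0.26],[[0,0,0],[0,0,0],-0.26],[[0,0,0],[0,0,0],-0.26],[[0,0,0],[0,0,0],-0.26],[[0,0,0],[0,0,0],-0.26]]'
python3 - <<'E'
from h import *;from station import *
O=BTN-(-40*DX+50*DY)+2*DY;Rz=np.stack([DX,DY,[0,0,1]],1)
c=np.cos(np.radians(18));s=np.sin(np.radians(18));Rc=np.array([[c,0,-s],[0,1,0],[s,0,c]])
k=calibration("scene");p,d=capture("scene");L=((cloud(d,k["intrinsics"],k["pose"])-O)@Rz-[30,0,60])@Rc
q=L[(abs(L[...,1])<15)&(L[...,0]>-50)&(L[...,0]<0)&(L[...,2]>14)&(L[...,2]<22)]
print("top z",np.median(q[:,2]),"upper end x",np.percentile(q[:,0],97),"tilt rad",np.polyfit(q[:,0],q[:,2],1)[0])
p0,d0,_,_=load("scene");df=np.abs(p.astype(int)-p0).max(2)
for n,(u,v) in dict(tin=(308,203),saucer=(250,222),globe=(314,239),comb=(423,202),cup=(453,228),remote=(286,182)).items():
    print(n,(df[v-12:v+12,u-12:u+12]>60).mean().round(3))
print(finish_job())
E
```

```text
t: 4.5
tcp_pos: [485.9, 166.3, 65.1]
tool_rot: [0.003, 0.061, 0.997, 0.044]
force: [3.0, 0.2, 4.9]
grip_width: 32.6
top z 17.883109928280398 upper end x -5.719580192891356 tilt rad -0.025145088263773912
tin 0.0
saucer 0.0
globe 0.0
comb 0.0
cup 0.0
remote 0.0
the job is handed in; nothing more can be done
None
```

I pressed the red button with one finger while the other finger stood across the slide. The fob popped out and stopped against that finger. I handed the job in with the arm holding that pose; no verdict was reported.

- **Fob:** my last checks put it flat on the slide (tilt about 0.025 rad), with its centre about 32–34 mm below the upper edge. About a second of holding brought no visible slide.
- **Bystanders:** none showed any change in the scene image.
- **Force:** the tool read 3 N sideways (world x) and 5 N up, more sideways than the fob alone would explain. It probably includes friction at the button. I did not measure the finger's force on the fob separately.
- **Camera disagreement:** the two views differ by about 1–2 mm in the fob's height, and each reads up to 2 mm above nominal. That is within the calibration error.

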